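Pin the magnifier arm at its working length

ROBOT

A 6-joint arm with a two-finger parallel gripper is mounted at the origin on a cart in front of the work surface, level with it; the furniture and walls round the work are solid. World frame = base frame: x ahead of the robot, y to its left, z up, the work surface at z = 0. Lengths are in m, angles in rad, forces in N, time in s.
With the tool pointing down it reaches from about 0.375 to 0.9 m from the base axis. Payload 3.1 kg.
Tool frame: the origin (TCP) lies midway between the tips of the shut fingers; the grasp point (between the pads) lies 19 mm behind it; x points along the fingers, z is the direction in which the jaws open and shut, and the axes are right-handed (so a half turn about x gives the same grasp; the last joint's range is limited). The gripper opens to 87 mm and grips with 3 to 60 N. Pads are 19 mm wide; open, the fingers measure 117 mm over their backs; the gripper's body (75 mm by 190 mm) begins 51 mm behind the grasp point.
Start: joints at [-1.359, 0.527, 1.433, -0, 1.181, -0.178], TCP at [0.238, -0.578, 0.223] pointing down, gripper open.
Joint ranges: [-3.08, 3.08], [-0.75, 2.2], [0.22, 2.44], [-1.43, 4.57], [0, 2.65], [-2.85, 2.85]. Speed limits (rad/s): [2.79, 2.79, 3.14, 3.14, 3.14, 3.14].

INTERFACE

Orientations are given as a unit quaternion [x, y, z, w].
In Python, from rig import robot, optics, workorder gives the robot as it stands.
- The arm moves only by the tool arm_command, never from a script. Its argument "plan" is a list of rows, each a list of 7 numbers: the shift along the tool's x, y, z in cm, then the turn, a rotation vector about the tool's x, y, z in rad, then the finger opening in cm, from 0 to 8.7. In form: [[x, y, z, ax, ay, az, gripper], ...]. A call has 1 to 12 rows; each row shifts and turns the pose as measured when the row begins, along the tool's axes as they then stand; what a row does not reach is not made up. A row lasts 1/8 s, in which the tool goes at most 62.5 mm and 10.7 degrees, less where a joint would pass 70% of its speed; a pose out of reach is approached as far as the arm can. A call with a gripper value outside its range is refused whole. The fingers move at their own pace and stop on an object; "grip_force" is the grip in N (left out, the last holds). Time passes only in rows, so rows that do not move let the fingers close. It gives the time, the measured TCP pose, the force and the opening at its end, in the units of the state.
- robot.get_obs(): the state, without advancing time (a new reading comes with each control period).
- optics.camera(name): name is "scene" or "top" or "wrist"; returns (picture, depth): 480x640x3 uint8, blue, green, red; 480x640 float32, m along the optical axis (not along the pixel's ray), 0 where there is no reading.
- optics.camera_info(name): a dict with "mtx" (3x3 intrinsics, pixels), "k1" (the pictures are not rectified: a ray, as slopes to the right and down, at radius r is drawn at 1 + k1 r^2 times it, then the intrinsics apply), "position" and "rotation" of the camera in the world; the wrist camera has in their place "tool_from_camera" (4x4, takes a point from camera to tool coordinates, whose origin is the TCP and whose axes are the tool frame's). Camera axes: x right, y down, z forward; pixel columns grow to the right and rows downward; lengths in m; the calibration is good to about 2 mm. A picture is of the moment at which its call begins: read the wrist's pose just before it. camera_info takes no time and is no camera call.
- workorder.hand_in(): hands the job in, once; it reports no verdict.
The state is a dict: "time": time; "q": joint angles; "joint_velocities": joint speeds; "joint_torque": joint torques, N m; "position": TCP position; "tool_rot": TCP orientation; "ft_force": force on the tool from outside, world axes, zero at the start; "moment": the same for the moment, N m; "grip_width": finger opening in m.
Only numpy, scipy, OpenCV 4.12 (cv2) and the standard library are available. Lean on these libraries where they do the work, as an engineer would, in place of code of your own. Each camera call takes 0.05 s, during which the arm holds its last target. There are 200 camera calls.

TASK

Lock the sloping arm of the bench magnifier at its working length with the red-headed locking pin from the blue block: stand the pin in the brass eyelet of the sleeve, push the arm up the slope by its white grip post until the pin drops into the hole in the hidden bar, then press the pin fully home so that its steel collar sits flat on the brass. Let go of everything, and leave the other things on the bench where they are.

Things in the scene. Friction and masses are not known exactly. Their poses are not given: they have to be found in the camera images.
- pin: Locking pin, about 60 g: oiled steel shank 8 mm in diameter, 41 mm long; steel collar 24 mm in diameter, 4 mm thick; red cylindrical head 16 mm in diameter and 34 mm long above the collar (79 mm in all). Origin on the axis at the collar's underside, +z towards the head. At the start it stands upright in the blue park block, collar on the block's top.
- pin_tip (a point): Centre of the flat end of the pin's shank, 41 mm below the collar's underside on the pin's axis. The last 5 mm of the shank taper to 3.6 mm in diameter. Axes as the pin's.
- park_block: Blue block, 44 x 44 x 45 mm, fixed to the bench, with a loose 11 mm through hole in the middle of its top in which the pin stands at the start. Origin at the centre of its underside.
- stand: Fixed stand of the magnifier: grey base plate 130 x 230 x 12 mm with steel cheeks that carry the sloping sleeve. Origin at the centre of its underside; its +y is the level direction in which the arm rises.
- eyelet (a point): Centre of the mouth of the brass eyelet on top of the sloping sleeve, 136 mm above the bench over the stand's origin. Brass 30 x 30 x 22 mm, flat top, through hole 9.1 mm in diameter. +z: axis of the hole, outward, 30 degrees from vertical; +y: up the slope along the sleeve, the way the arm slides out; x level, across it.
- sleeve: Grey sleeve, 30 mm wide, origin and axes as the eyelet's. In it, 1.5 mm under the brass, runs the arm's bar (20 x 10 mm), with one 10.5 mm through hole, at the start unseen, 30 to 45 mm downslope of the eyelet: it must be felt. Elsewhere the bar stops the pin with its collar 17.5 mm above the brass; over the hole the pin drops in, blocks the bar and can go home.
- grip_post (a point): On the axis of the white grip post: round rod, 14 mm in diameter, parallel to the eyelet's z; this point is 36 mm above the black clamp block (a foot ring 20 mm wide covers the first 6 mm), 19 mm below the post's top, 20 mm above the plane of the brass top and, at the start, 105 to 140 mm upslope of the eyelet. Axes as the eyelet's.
- lens_head: Black clamp block, grip post and 95 mm lens ring beyond it, clamped to the upper part of the bar (where on it varies). Pushed up the slope by the post, it carries the bar along, against about 3 N of friction and 1.5 N of weight; it stays where it is left. Whole travel 75 mm. Origin on the post's axis in the plane of the brass top; axes as the eyelet's.
- amber_bottle: Bystander: brown reagent bottle, 42 mm wide, 75 mm high, origin at the centre of its underside.
- blue_bottle: Bystander: white reagent bottle with blue cap, 38 mm wide, 68 mm high, origin at the centre of its underside.
- timer: Bystander: white bench timer lying flat, 66 x 62 x 18 mm, origin at the centre of its underside.
- marker: Bystander: white marker pen with black cap, lying, 135 mm long, 17 mm thick, origin at the centre of its underside.
- calculator: Bystander: pocket calculator lying flat, 150 x 80 x 18 mm, origin at the centre of its underside.

How it is judged:
By the outcome, as a careful person would: the job done as asked, in the order asked, and still so for the second after the job is handed in, with the robot touching nothing.
It also fails if it takes over 58 s, if anything falls off the work surface, if the arm or the gripper's body presses on something with over 40 N, if the wrist force passes 120 N, or if a joint passes its speed limit or range.

## Working session

There is one attempt and no reset: what is moved stays moved. The work goes in short steps, Python scripts to look and compute and a tool call to move; the robot and the scene stay as the last step left them, time stands still between calls to the robot, and variables do not carry over. Pictures are saved under pics/ and viewed, about 8 in all and at most 12, crops included, and the job is handed in when it is done.

Besides the shell and the picture viewer there is one more tool, called after ">>>" as name(argument=value, ...), one argument or row to a line, values as JSON. arm_command: Moves the arm, as the interface text tells. Its arguments: {"type":"object","properties":{"plan":{"type":"array"},"grip_force":{"type":"number"}},"required":["plan"]}

```bash
ls; mkdir -p pics
cat > h.py <<'E'
import numpy as np, cv2
from scipy.spatial.transform import Rotation as R
from rig import robot, optics, workorder
def snap(n, save=None):
    o=robot.get_obs(); im,d=optics.camera(n); ci=optics.camera_info(n)
    if n=="wrist":
        T=np.eye(4); T[:3,:3]=R.from_quat(o["tool_rot"]).as_matrix(); T[:3,3]=o["position"]
        T=T@np.array(ci["tool_from_camera"])
    else:
        T=np.eye(4); r=np.array(ci["rotation"]); T[:3,:3]=r if r.shape==(3,3) else R.from_quat(r).as_matrix(); T[:3,3]=ci["position"]
    if save: cv2.imwrite(save,im)
    return im,d,np.array(ci["mtx"]),float(ci["k1"]),T
def cloud(s):
    im,d,K,k1,T=s
    v,u=np.mgrid[0:480,0:640]
    p=np.stack([u.ravel(),v.ravel()],1).astype(float)
    n=cv2.undistortPoints(p[:,None],K,np.array([k1,0,0,0,0.]))[:,0].reshape(480,640,2)
    P=np.dstack([n*d[...,None],d])
    W=P@T[:3,:3].T+T[:3,3]; W[d<=0]=np.nan
    return W
def proj(s,X):
    im,d,K,k1,T=s
    C=(np.atleast_2d(X)-T[:3,3])@T[:3,:3]
    return cv2.projectPoints(C,np.zeros(3),np.zeros(3),K,np.array([k1,0,0,0,0.]))[0][:,0]
E
python3 - <<'E'
from h import *
for n in("scene","top"):
    s=snap(n,f"pics/{n}.png"); print(n,s[4].round(3).tolist(),s[2].tolist(),s[3]); np.save(n,cloud(s))
print(robot.get_obs())
E
```

```text
pics
scene [[0.905, -0.227, 0.359, 0.143], [-0.425, -0.457, 0.782, -0.865], [-0.013, -0.86, -0.51, 0.724], [0.0, 0.0, 0.0, 1.0]] [[482.2140914584751, 0.0, 322.01281762716314], [0.0, 482.2140914584751, 237.35977142567734], [0.0, 0.0, 1.0]] -0.00614626180966941
top [[-0.022, -0.993, 0.116, 0.441], [-1.0, 0.021, -0.014, 0.029], [0.012, -0.117, -0.993, 1.198], [0.0, 0.0, 0.0, 1.0]] [[450.8745310309209, 0.0, 322.70666141692146], [0.0, 450.8745310309209, 233.9905775859703], [0.0, 0.0, 1.0]] -0.11530224590579753
{'time': 0.1, 'q': array([-1.35848673e+00,  5.28327802e-01,  1.43378647e+00,  7.90730383e-06,
        1.18138827e+00, -1.78489625e-01]), 'joint_velocities': array([ 0.00040549, -0.0016256 , -0.00448392, -0.00132515,  0.00018771,
       -0.00037213]), 'joint_torque': array([-6.97926152e-04, -4.40986061e+01, -1.77149552e+01,  6.33530156e-02,
        5.33609244e-02, -3.65283518e-05]), 'position': array([ 0.23797371, -0.57720793,  0.22169347]), 'tool_rot': array([ 0.39387769,  0.58804718, -0.39293532,  0.58707982]), 'ft_force': array([-0.77143376, -0.00107103, -0.90014282]), 'moment': array([-0.05045411,  0.01007466, -0.00323579]), 'grip_width': 0.08665810357585217}
```

View pics/scene.png

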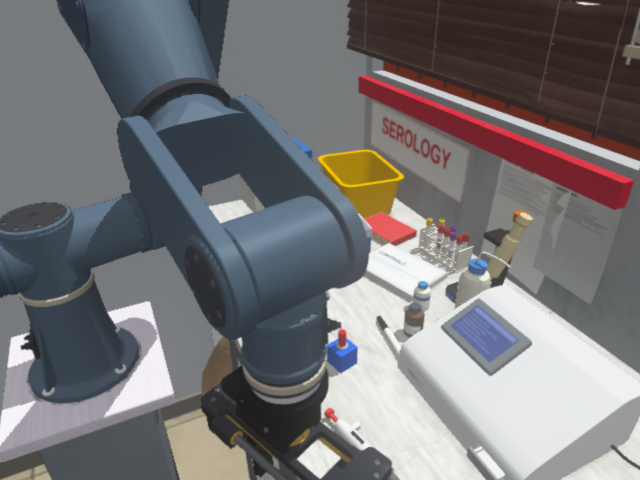

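View pics/top.png

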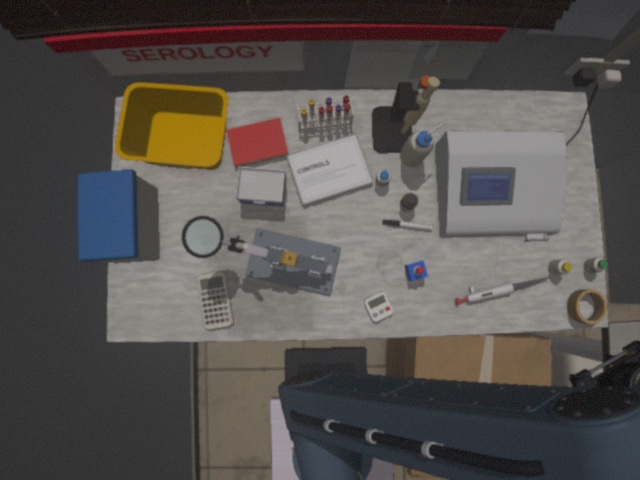

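The scene view is mostly blocked by the arm. The top view shows the pin in the blue block at (418,270), the brass eyelet at (288,258), the post at about (235,243), the lens at (203,237), and a stand on a long slope rising to the left.

Run:
```python
from h import *
W=np.load("top.npy"); im=cv2.imread("pics/top.png")
hsv=cv2.cvtColor(im,cv2.COLOR_BGR2HSV)
def rep(n,m,box):
    u0,v0,u1,v1=box; b=np.zeros(m.shape,bool); b[v0:v1,u0:u1]=1; m=m&b
    v,u=np.nonzero(m); P=W[m]; print(n,m.sum(),u.mean().round(1),v.mean().round(1),np.nanmedian(P,0).round(4),np.nanmin(P,0).round(3),np.nanmax(P,0).round(3)); return m
H,S,V=hsv[...,0],hsv[...,1],hsv[...,2]
br=rep("brass",(H>12)&(H<32)&(S>120)&(V>80),(270,240,310,280))
rep("blue",(H>105)&(H<130)&(S>150),(400,255,435,290))
rep("red",((H<8)|(H>172))&(S>150),(400,255,435,290))
P=W[br];P=P[~np.isnan(P).any(1)]
c=P.mean(0);n=np.linalg.svd(P-c)[2][2];print("brass normal",n)
# base plate
pl=np.zeros(V.shape,bool);pl[225:300,235:345]=1
pl&=(abs(W[...,2]-.012)<.006)&(V<140)
cn=cv2.minAreaRect(W[pl][:,:2].astype(np.float32)); print(pl.sum(),cn)
cv2.imwrite("pics/c1.png",cv2.resize(im[200:320,180:350],None,fx=4.5,fy=4.5,interpolation=cv2.INTER_CUBIC))
for v in range(232,256,3): print(v,[ (u,*W[v,u].round(3)) for u in range(226,250,4)])
```

```text
brass 154 288.4 258.1 [0.5098 0.0962 0.1371] [0.496 0.08  0.107] [0.524 0.114 0.147]
blue 94 415.0 270.0 [ 0.4779 -0.2169  0.0459] [ 0.455 -0.249  0.041] [ 0.498 -0.205  0.051]
red 19 420.0 269.8 [ 0.4761 -0.227   0.0828] [ 0.471 -0.232  0.079] [ 0.481 -0.222  0.087]
brass normal [ 0.09750357  0.46083625 -0.88211281]
3075 ((0.5085129737854004, 0.10575152933597565), (0.2810911238193512, 0.1958616077899933), 88.87071228027344)
232 [(226, np.float64(0.592), np.float64(0.271), np.float64(0.003)), (230, np.float64(0.591), np.float64(0.26), np.float64(0.002)), (234, np.float64(0.591), np.float64(0.249), np.float64(0.002)), (238, np.float64(0.592), np.float64(0.24), np.float64(-0.005)), (242, np.float64(0.59), np.float64(0.227), np.float64(0.006)), (246, np.float64(0.59), np.float64(0.217), np.float64(0.004))]
235 [(226, np.float64(0.583), np.float64(0.271), np.float64(0.003)), (230, np.float64(0.584), np.float64(0.26), np.float64(0.0)), (234, np.float64(0.583), np.float64(0.25), np.float64(0.0)), (238, np.float64(0.562), np.float64(0.207), np.float64(0.18)), (242, np.float64(0.583), np.flo
[... 1718 characters left out ...]
np.float64(0.529), np.float64(0.227), np.float64(0.172)), (234, np.float64(0.527), np.float64(0.215), np.float64(0.189)), (238, np.float64(0.527), np.float64(0.207), np.float64(0.183)), (242, np.float64(0.527), np.float64(0.198), np.float64(0.181)), (246, np.float64(0.528), np.float64(0.191), np.float64(0.168))]
253 [(226, np.float64(0.535), np.float64(0.271), np.float64(0.001)), (230, np.float64(0.535), np.float64(0.26), np.float64(0.002)), (234, np.float64(0.535), np.float64(0.249), np.float64(0.004)), (238, np.float64(0.534), np.float64(0.238), np.float64(0.004)), (242, np.float64(0.534), np.float64(0.227), np.float64(0.005)), (246, np.float64(0.534), np.float64(0.218), np.float64(-0.0))]
```

View pics/c1.png

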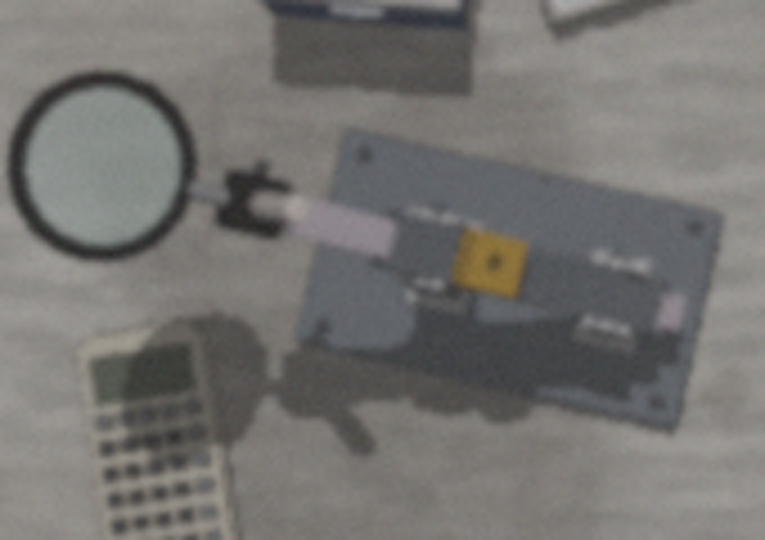

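The crop shows the brass with its hole at about image (290,258). The plate's long edge is turned about 12.5° and the arm rises to the left. The black clamp and post are at (235,244), leaning back down the slope.

```bash
cat >> h.py <<'E'
def goto(p,Rt,n=1):
    "rows needed: shift in tool cm, rotvec in tool frame"
    o=robot.get_obs(); Rc=R.from_quat(o["tool_rot"])
    return Rc.inv().apply(np.array(p)-o["position"])*100, (Rc.inv()*Rt).as_rotvec()
E
python3 - <<'E'
from h import *
o=robot.get_obs();print(R.from_quat(o["tool_rot"]).as_matrix().round(3))
print(np.array(optics.camera_info("wrist")["tool_from_camera"]).round(3).tolist(),optics.camera_info("wrist")["mtx"])
for a in (12.,):
    d=np.array([np.sin(np.radians(a)),np.cos(np.radians(a)),0]); ex=np.array([d[1],-d[0],0])
    for s in(1,-1):
        z=s*ex; x=np.array([0,0,-1.]); Rt=R.from_matrix(np.c_[x,np.cross(z,x),z])
        sh,rv=goto([.476,-.227,.15],Rt);print(s,sh.round(2),rv.round(3))
W=np.load("top.npy");m=(W[...,1]>-.05)&(W[...,1]<.45)&(W[...,0]>.3)&(W[...,0]<.7)
print("max z",np.nanmax(W[...,2][m]))
for u in range(180,240,6): print(u,W[238,u].round(3))
E
```

```text
[[-0.     0.925  0.381]
 [ 0.002  0.381 -0.925]
 [-1.     0.    -0.002]]
[[-0.001, -0.249, 0.968, -0.161], [0.0, -0.968, -0.249, 0.069], [1.0, -0.0, 0.001, 0.001], [0.0, 0.0, 0.0, 1.0]] [[332.58494029   0.         318.63308207]
 [  0.         332.58494029 244.04804681]
 [  0.           0.           1.        ]]
1 [  7.23  35.35 -23.3 ] [-0.971 -0.002 -0.001]
-1 [  7.23  35.35 -23.3 ] [ 2.171e+00 -1.000e-03  2.000e-03]
max z 0.2441320875380979
180 [ 0.578  0.397 -0.   ]
186 [0.551 0.31  0.24 ]
192 [0.552 0.3   0.228]
198 [0.552 0.288 0.223]
204 [0.552 0.276 0.218]
210 [0.553 0.265 0.207]
216 [0.553 0.253 0.202]
222 [0.554 0.24  0.198]
228 [nan nan nan]
234 [0.553 0.214 0.195]
```

>>> arm_command(
  plan=[
    [0.7,5,-3.3,0,0,0,8.7],
    [0.7,5,-3.3,0,0,0,8.7],
    [0.7,5,-3.3,0,0,0,8.7],
    [0.7,5,-3.3,0,0,0,8.7],
    [0.7,5,-3.3,0,0,0,8.7],
    [0.7,5,-3.3,0,0,0,8.7],
    [0.7,5,-3.3,0,0,0,8.7],
    [0,0,0,-0.18,0,0,8.7],
    [0,0,0,-0.18,0,0,8.7],
    [0,0,0,-0.18,0,0,8.7],
    [0,0,0,-0.18,0,0,8.7],
    [0,0,0,-0.18,0,0,8.7],
  ],
)

```text
time: 1.6
position: [0.4796, -0.2185, 0.1668]
tool_rot: [0.091, 0.703, -0.089, 0.699]
ft_force: [0.2, 0.5, -1.1]
grip_width: 0.0868
```

```bash
cat >> h.py <<'E'
def tri(views):
    "views: list of (snap, uv) -> least-squares 3D point"
    A=np.zeros((3,3));b=np.zeros(3)
    for s,uv in views:
        n=cv2.undistortPoints(np.array([[uv]],float),s[2],np.array([s[3],0,0,0,0.]))[0,0]
        r=s[4][:3,:3]@np.r_[n,1]; r/=np.linalg.norm(r); M=np.eye(3)-np.outer(r,r); A+=M;b+=M@s[4][:3,3]
    return np.linalg.solve(A,b)
def mask(im,kind):
    H,S,V=cv2.split(cv2.cvtColor(im,cv2.COLOR_BGR2HSV))
    return {"red":((H<8)|(H>172))&(S>130)&(V>50),"blue":(H>105)&(H<130)&(S>130),"brass":(H>12)&(H<32)&(S>120)&(V>70)}[kind]
E
python3 - <<'E'
from h import *
s=snap("wrist","pics/w1.png"); W=cloud(s)
for k in("red","blue"):
    m=mask(s[0],k); n,l,st,c=cv2.connectedComponentsWithStats(m.astype(np.uint8)); i=1+st[1:,4].argmax(); m=l==i
    print(k,st[i],c[i],np.nanmedian(W[m],0).round(4))
    P=W[m]; t=P[:,2]>np.nanpercentile(P[:,2],98)-.004
    Q=P[t]; print(" top",t.sum(),Q.mean(0).round(4),Q.min(0).round(4),Q.max(0).round(4), cv2.minAreaRect(Q[:,:2].astype(np.float32)))
o=robot.get_obs();print(o["time"],o["position"],R.from_quat(o["tool_rot"]).as_matrix().round(3),o["q"].round(2),o["ft_force"])
E
```

```text
red [308 245  20  28 464] [317.7112069 258.5625   ] [ 0.4782 -0.2259  0.0813]
 top 304 [ 0.4777 -0.2284  0.0819] [ 0.4699 -0.2361  0.0792] [ 0.4854 -0.2211  0.0839] ((0.4779493510723114, -0.2286933958530426), (0.015033957548439503, 0.014773129485547543), 26.043699264526367)
blue [ 285  211   66   71 2010] [317.58855721 243.64179104] [ 0.4807 -0.2198  0.0441]
 top 1609 [ 0.4783 -0.2266  0.0444] [ 0.4516 -0.2546  0.0418] [ 0.5032 -0.2033  0.0815] ((0.4775369465351105, -0.2293892502784729), (0.04358455911278725, 0.04406043142080307), 13.460602760314941)
1.65 [ 0.47951882 -0.21848556  0.16671137] [[-0.005  0.249  0.969]
 [ 0.004  0.969 -0.249]
 [-1.     0.003 -0.006]] [-0.64  0.48  1.73  0.    0.94 -0.39] [-0.12963715 -0.28658929  0.04049436]
```

View pics/w1.png

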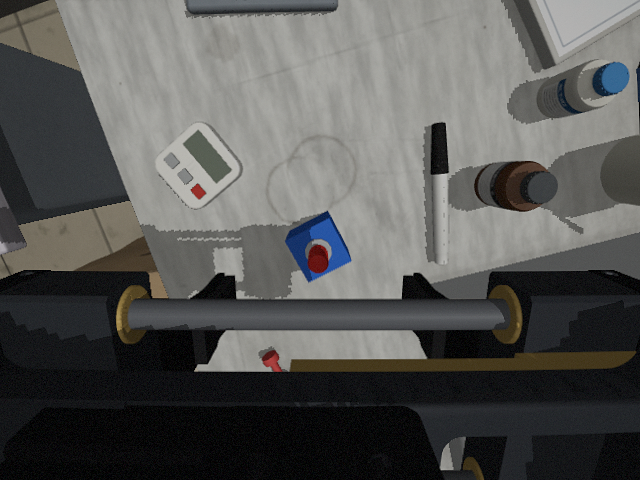

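The wrist view shows the pin's red head at (318,258) in the blue block, with nothing near it. I'll descend for the grasp.

Run:
```python
from h import *
d=np.radians(12.5); z=np.array([np.cos(d),-np.sin(d),0]); x=np.array([0,0,-1.]); Rt=R.from_matrix(np.c_[x,np.cross(z,x),z])
print(goto([.4777,-.2285,.053],Rt))
```

```text
(array([11.36747139, -1.04852169,  0.14113268]), array([-0.03322668, -0.00594802, -0.00302936]))
```

>>> arm_command(
  plan=[
    [0,-1.05,0.14,-0.033,-0.006,-0.003,6],
    [0,0,0,0,0,0,5],
    [4,0,0,0,0,0,5],
    [4,0,0,0,0,0,5],
    [3.3,0,0,0,0,0,5],
    [0,0,0,0,0,0,5],
  ],
  grip_force=25,
)

```text
time: 2.4
position: [0.4793, -0.2286, 0.0512]
tool_rot: [0.082, 0.702, -0.082, 0.703]
ft_force: [-0.3, 0.7, -1.0]
grip_width: 0.0505
```

Run:
```python
from h import *
d=np.radians(12.5); z=np.array([np.cos(d),-np.sin(d),0]); x=np.array([0,0,-1.]); Rt=R.from_matrix(np.c_[x,np.cross(z,x),z])
print(goto([.4777,-.2285,.053],Rt), robot.get_obs()["grip_width"])
```

```text
(array([-0.17757698, -0.02951747, -0.15457981]), array([-0.01393692,  0.00169424, -0.00029595])) 0.050487421326900046
```

>>> arm_command(
  plan=[
    [-0.15,-0.03,-0.15,0,0,0,5],
    [0,0,0,0,0,0,1],
    [0,0,0,0,0,0,1],
    [0,0,0,0,0,0,1],
    [0,0,0,0,0,0,1],
    [0,0,0,0,0,0,1],
  ],
  grip_force=25,
)

```text
time: 3.15
position: [0.4779, -0.2289, 0.0573]
tool_rot: [0.081, 0.701, -0.083, 0.704]
ft_force: [-3.5, -1.0, 0.1]
grip_width: 0.0152
```

>>> arm_command(
  plan=[
    [-3,0,0,0,0,0,1],
    [-4,0,0,0,0,0,1],
    [-4,0,0,0,0,0,1],
    [-4,0,0,0,0,0,1],
    [-4,0,0,0,0,0,1],
    [0,0,0,0,0,0,1],
  ],
)

```text
time: 3.9
position: [0.48, -0.2295, 0.2521]
tool_rot: [0.082, 0.698, -0.084, 0.706]
ft_force: [0.0, -0.3, -1.4]
grip_width: 0.015
```

Run:
```python
from h import *
o=robot.get_obs();print(o)
s=snap("wrist","pics/w2.png");W=cloud(s)
m=mask(s[0],"red");m[400:]=0;n,l,st,c=cv2.connectedComponentsWithStats(m.astype(np.uint8));print(st[1:],c[1:])
Rm=R.from_quat(o["tool_rot"]).as_matrix()
m=mask(s[0],"brass"); print(m.sum())
```

```text
{'time': 3.9, 'q': array([-0.65800997,  0.36171485,  1.63779977,  0.00355078,  1.13143602,
       -0.42431011]), 'joint_velocities': array([-0.00134169,  0.03801114,  0.05701569, -0.0005774 , -0.00279574,
        0.00066822]), 'joint_torque': array([ 1.28830285e-01, -3.70944643e+01, -1.77245504e+01,  6.37274212e-02,
        1.94812655e-01, -5.58433439e-04]), 'position': array([ 0.48003065, -0.22949387,  0.25210251]), 'tool_rot': array([ 0.08199858,  0.69840068, -0.08392246,  0.70602389]), 'ft_force': array([ 8.45510391e-04, -3.15619322e-01, -1.37100962e+00]), 'moment': array([-0.05412898, -0.06970904,  0.00500133]), 'grip_width': 0.015005980437451993}
[[212 167  11  12  73]
 [303 276  32  23 600]] [[217.02739726 172.56164384]
 [318.35       288.40333333]]
5457
```

View pics/w2.png

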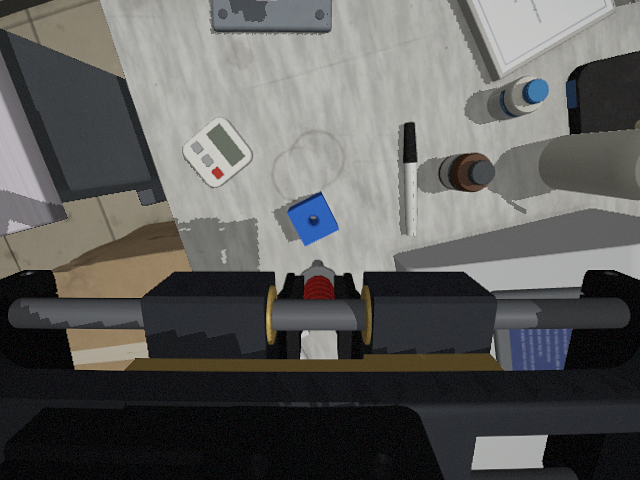

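The pin is held upright between the pads, and its collar shows at (318,265). The stand plate is at the top of the image. I'll go above the eyelet and tilt.

>>> arm_command(
  plan=[
    [0,5.3,-0.84,0,0,0,1],
    [0,5.3,-0.84,0,0,0,1],
    [0,5.3,-0.84,0,0,0,1],
    [0,5.3,-0.84,0,0,0,1],
    [0,5.3,-0.84,0,0,0,1],
    [0,0,0,0,0,0.175,1],
    [0,0,0,0,0,0.175,1],
    [0,0,0,0,0,0.175,1],
    [0,0,0,0,0,0,1],
  ],
)

```text
time: 5.08
position: [0.4946, 0.0582, 0.2356]
tool_rot: [0.266, 0.66, 0.112, 0.693]
ft_force: [-0.4, 0.4, -1.1]
grip_width: 0.0149
```

Run:
```python
from h import *
o=robot.get_obs();print(o['time'],o['q'].round(3),o['position'],R.from_quat(o["tool_rot"]).as_matrix().round(3))
s=snap("wrist","pics/w3.png");np.save("w3",cloud(s));np.save("w3T",s[4])
snap("top","pics/top2.png")
```

```text
5.075 [-0.443  0.372  1.838  0.583  1.148 -0.519] [0.49462476 0.05817834 0.23557612] [[ 0.103  0.196  0.975]
 [ 0.507  0.833 -0.221]
 [-0.856  0.517 -0.014]]
```

View pics/w3.png

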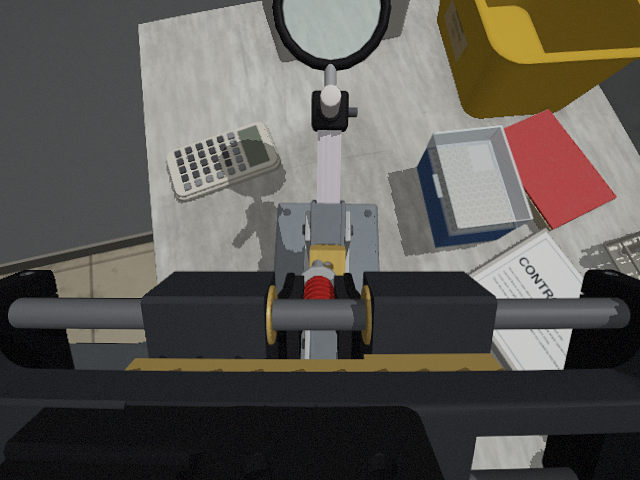

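The view shows brass at (328,258), partly hidden by the pin's tip at (321,263). The post top is at (331,95) with the clamp under it, and the lens is beyond. I'll back off downslope so that the hole is visible.

>>> arm_command(
  plan=[
    [0,-4.5,0,0,0,0,1],
    [0,0,0,0,0,0,1],
  ],
)

```text
time: 5.42
position: [0.4868, 0.0228, 0.2135]
tool_rot: [0.261, 0.661, 0.113, 0.695]
ft_force: [-0.4, 0.4, -0.4]
grip_width: 0.015
```

Run:
```python
from h import *
o=robot.get_obs();Rm=R.from_quat(o["tool_rot"]).as_matrix()
s=snap("wrist","pics/w4.png");W=cloud(s);np.save("w4",W);np.save("w4T",s[4])
m=mask(s[0],"brass");m[265:]=0;m[:,:270]=0;m[:,380:]=0
n,l,st,c=cv2.connectedComponentsWithStats(m.astype(np.uint8));i=1+st[1:,4].argmax();print(st[i],c[i])
P=W[l==i];P=P[~np.isnan(P).any(1)]
# RANSAC-ish plane
keep=np.ones(len(P),bool)
for _ in range(6):
    cc=P[keep].mean(0);nn=np.linalg.svd(P[keep]-cc)[2][2];nn*=np.sign(nn[2]);keep=abs((P-cc)@nn)<.0025
print("brass",keep.sum(),len(P),cc.round(4),nn.round(3),"tilt",np.degrees(np.arccos(nn[2])),"yaw",np.degrees(np.arctan2(-nn[0],-nn[1])))
x0,y0,w,h=st[i][:4]
print(o['position'])
c=s[0][y0-60:y0+h+40,250:390];cv2.imwrite("pics/w4c.png",cv2.resize(c,None,fx=5,fy=5,interpolation=cv2.INTER_CUBIC)[:600]);print("crop origin",250,y0-60)
# plate edge yaw
pl=(abs(W[...,2]-.012)<.005);pl[:,:230]=0;pl[:,430:]=0;pl[300:]=0
print(pl.sum())
# tool coords of red/pin in held
```

```text
[ 309  196   37   40 1337] [326.77187734 215.48765894]
brass 1220 1329 [0.5098 0.0919 0.1353] [-0.122 -0.484  0.866] tilt 29.977605044621804 yaw 14.15246939967237
[0.48681633 0.02281013 0.21348148]
crop origin 250 136
9965
```

View pics/w4c.png

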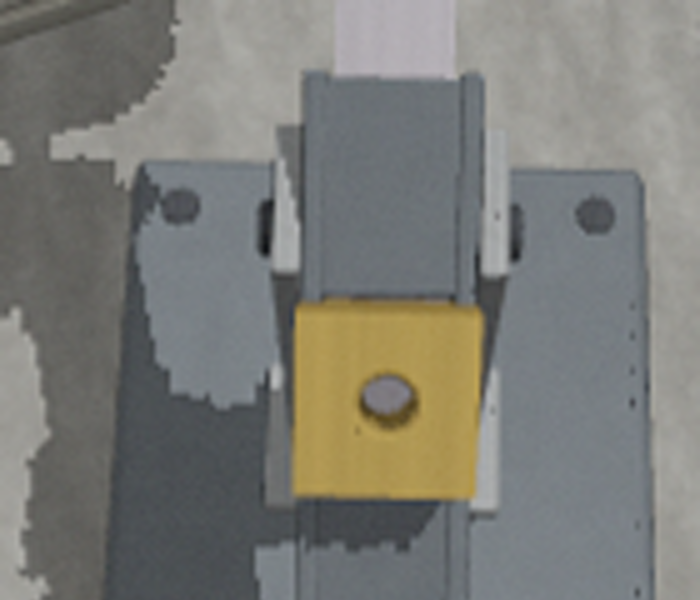

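The hole mouth is clearly visible at about pixel (327.3,216.0). Next I'll work out the hole's position, the stand's yaw and the held pin's axis.

Run:
```python
from h import *
W=np.load("w4.npy");T=np.load("w4T.npy");im=cv2.imread("pics/w4.png");ci=optics.camera_info("wrist");K=np.array(ci["mtx"]);k1=ci["k1"]
def ray(uv):
    n=cv2.undistortPoints(np.array([[uv]],float),K,np.array([k1,0,0,0,0.]))[0,0];return T[:3,:3]@np.r_[n,1]
cc=np.array([.5098,.0919,.1353]);nn=np.array([-.122,-.484,.866])
r=ray((327.3,216.));E=T[:3,3]+r*((cc-T[:3,3])@nn)/(r@nn);print("eyelet",E.round(4))
m=mask(im,"brass");m[265:]=0;m[:,:270]=0;m[:,380:]=0
P=W[m];P=P[abs((P-cc)@nn)<.0025]
ex=np.cross([0,0,1.],nn);ex/=np.linalg.norm(ex);ex=-ex if ex[0]<0 else ex;ey=np.cross(nn,ex)
Q=np.c_[(P-E)@ex,(P-E)@ey]*1000;print(cv2.minAreaRect(Q.astype(np.float32)),np.percentile(Q,[1,99],axis=0))
# post: points by eyelet frame
F=(W-E)@np.c_[ex,ey,nn]*1000
pm=(abs(F[...,0])<25)&(F[...,1]>95)&(F[...,1]<165)&(F[...,2]>4)&(F[...,2]<45)
v,u=np.nonzero(pm);print("post px",u.min(),u.max(),v.min(),v.max());G=F[pm]
for a in range(0,44,6):
    g=G[(G[:,2]>a)&(G[:,2]<=a+6)]; 
    if len(g):print(a,len(g),g.mean(0).round(1),np.percentile(g,[2,98],axis=0).round(1).tolist())
# base plate in xy
pl=(abs(W[...,2]-.012)<.006)&(cv2.cvtColor(im,cv2.COLOR_BGR2GRAY)<150);pl[:,:230]=0;pl[:,430:]=0;pl[290:]=0
pl=cv2.morphologyEx(pl.astype(np.uint8),cv2.MORPH_OPEN,np.ones((3,3)))>0
# right edge of plate
ed=[W[v,np.nonzero(pl[v])[0].max()] for v in range(180,260,4) if pl[v].any()]
ed=np.array(ed);p=np.polyfit(ed[:,1],ed[:,0],1);print("right edge yaw",np.degrees(np.arctan(p[0])),np.std(ed[:,0]-np.polyval(p,ed[:,1])))
# held pin in tool frame
C=np.array(ci["tool_from_camera"]);Tt=T@np.linalg.inv(C)
L=(W-Tt[:3,3])@Tt[:3,:3]*1000
pm=(abs(L[...,1])<18)&(abs(L[...,2])<15)&(L[...,0]>-5)&(L[...,0]<75)
G=L[pm]
for a in range(-5,75,4):
    g=G[(G[:,0]>a)&(G[:,0]<=a+4)]
    if len(g)>3:print(a,len(g),np.percentile(g,[2,98],axis=0).round(1).tolist())
cv2.imwrite("pics/w4p.png",cv2.resize(im[230:310,270:370],None,fx=7,fy=7,interpolation=cv2.INTER_CUBIC))
```

```text
eyelet [0.5103 0.0921 0.1355]
((-0.22982215881347656, -0.8083000183105469), (29.397144317626953, 29.946510314941406), 0.40028661489486694) [[-14.84086676 -15.19962562]
 [ 14.06079291  13.93739156]]
post px 321 343 9 51
0 20 [ -1.9 121.5   5.1] [[-7.1, 119.8, 4.3], [5.6, 125.6, 5.7]]
6 56 [ -0.3 121.4   9.1] [[-7.3, 119.8, 6.3], [5.8, 125.2, 11.9]]
12 60 [ -0.8 121.5  15. ] [[-7.2, 119.7, 12.1], [6.2, 126.4, 17.8]]
18 66 [ -1.1 121.4  21.1] [[-7.1, 119.9, 18.2], [5.6, 124.6, 23.7]]
24 72 [ -0.6 121.5  27. ] [[-7.5, 119.9, 24.1], [5.6, 126.1, 29.9]]
30 77 [ -1.  121.7  33.1] [[-7.6, 119.9, 30.3], [6.0, 126.2, 35.9]]
36 448 [ -0.7 126.2  39.1] [[-6.9, 120.5, 36.8], [5.5, 132.6, 40.8]]
right edge yaw 13.7461830584816 0.0005506773063779416
-5 168 [[-4.9, 2.7, -14.1], [-1.1, 10.9, 14.5]]
-1 124 [[-0.8, 1.8, -12.1], [2.6, 10.5, 13.1]]
3 42 [[3.1, 3.5, -5.0], [6.7, 7.2, 7.4]]
7 338 [[7.9, 1.4, -6.7], [10.6, 10.9, 9.7]]
11 17 [[11.0, 6.0, -7.9], [12.5, 10.8, 8.2]]
35 10 [[36.6, 2.4, -1.0], [38.5, 3.2, 3.2]]
39 19 [[39.3, 1.0, -2.2], [42.9, 3.1, 3.8]]
43 18 [[43.1, 0.9, -2.3], [46.6, 3.2, 4.0]]
47 9 [[47.8, 0.9, -2.4], [49.1, 2.8, 3.3]]
```

View pics/w4p.png

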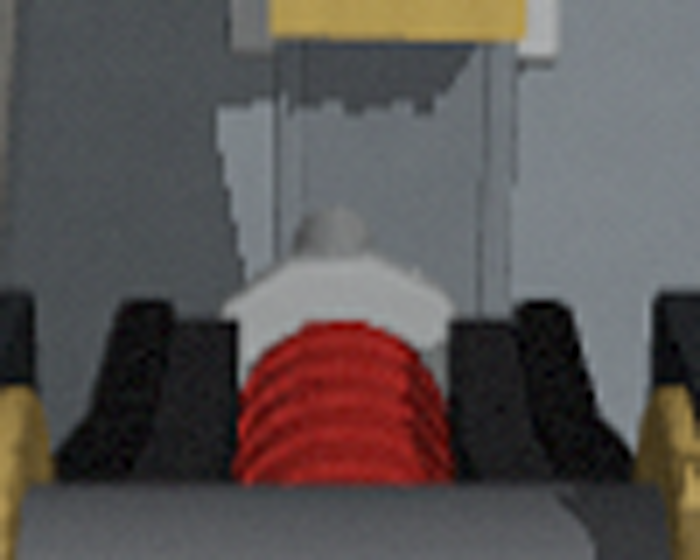

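The pin sits straight in the pads. The shank axis is at tool y≈-0.9 mm and z≈+0.7 mm, with the tip about 53 mm past the TCP. Now I'll align above the mouth.

```bash
cat >> h.py <<'E'
yaw=np.radians(13.9); E0=np.array([.5103,.0921,.1355])
nn=np.array([-.5*np.sin(yaw),-.5*np.cos(yaw),np.sqrt(.75)]); ex=np.array([np.cos(yaw),-np.sin(yaw),0]); ey=np.cross(nn,ex)
Rt=R.from_matrix(np.c_[-nn,np.cross(ex,-nn),ex])
def rel(p):  # eyelet coords mm -> world
    return E0+(np.array(p)/1000)@np.array([ex,ey,nn])
def st():
    o=robot.get_obs(); Rm=R.from_quat(o["tool_rot"]).as_matrix()
    print("t",o["time"],"TCP eye mm",(np.array([ex,ey,nn])@(o["position"]-E0)*1000).round(1),"rot err",goto(o["position"],Rt)[1].round(3),"F eye",(np.array([ex,ey,nn])@o["ft_force"]).round(1),"grip",o["grip_width"].round(4))
E
python3 - <<'E'
from h import *
st(); print(goto(rel([-.7,.9,61]),Rt))
E
```

```text
Traceback (most recent call last):
  File "h.py", line 46, in st
    print("t",o["time"],"TCP eye mm",(np.array([ex,ey,nn])@(o["position"]-E0)*1000).round(1),"rot err",goto(o["position"],Rt)[1].round(3),"F eye",(np.array([ex,ey,nn])@o["ft_force"]).round(1),"grip",o["grip_width"].round(4))
                                                                                                                                                                                                       ^^^^^^^^^^^^^^^^^^^^^
AttributeError: 'float' object has no attribute 'round'
```

```bash
sed -i 's/o\["grip_width"\].round(4)/round(o["grip_width"],4)/' h.py
python3 - <<'E'
from h import *
st(); print(goto(rel([-.7,.9,61]),Rt))
E
```

```text
t 5.475 TCP eye mm [ -6.2 -22.6 104.2] rot err [ 0.02  -0.022 -0.016] F eye [-0.1  0.2 -0.6] grip 0.015
(array([4.34467728, 2.26878566, 0.68620572]), array([ 0.02030431, -0.02168671, -0.01576738]))
```

>>> arm_command(
  plan=[
    [0,2.3,0.69,0.02,-0.022,-0.016,1],
    [2,0,0,0,0,0,1],
    [2,0,0,0,0,0,1],
    [0,0,0,0,0,0,1],
  ],
)

```text
time: 5.98
position: [0.5047, 0.0675, 0.1947]
tool_rot: [0.261, 0.655, 0.1, 0.702]
ft_force: [0.5, 0.2, -0.6]
grip_width: 0.015
```

Run:
```python
from h import *
st(); print(goto(rel([-.7,.9,61]),Rt))
s=snap("wrist","pics/w5.png");cv2.imwrite("pics/w5c.png",cv2.resize(s[0][210:310,270:380],None,fx=6,fy=6,interpolation=cv2.INTER_CUBIC))
```

```text
t 5.975 TCP eye mm [ 0.5  7.8 63.8] rot err [0.008 0.003 0.003] F eye [ 0.4 -0.  -0.6] grip 0.015
(array([ 0.28628913, -0.68440204, -0.12679558]), array([0.00833836, 0.00263807, 0.00286408]))
```

View pics/w5c.png

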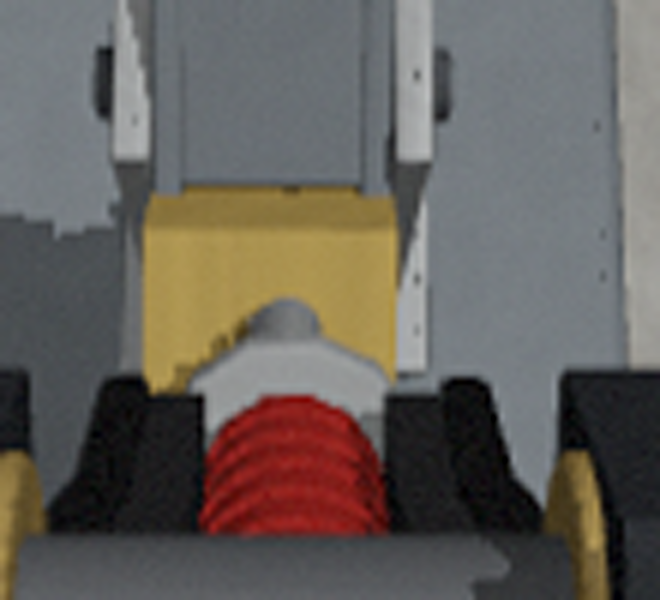

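The tip is just above the brass and a bit upslope of the hole, which matches the numbers (7 mm too far upslope). I'll correct it.

>>> arm_command(
  plan=[
    [-0.1,-0.68,-0.13,0.008,0.003,0.003,1],
    [0,0,0,0,0,0,1],
  ],
)

```text
time: 6.28
position: [0.5031, 0.0608, 0.194]
tool_rot: [0.263, 0.655, 0.099, 0.702]
ft_force: [-0.2, 0.7, -0.9]
grip_width: 0.015
```

Run:
```python
from h import *
st(); print(goto(rel([-.7,.9,59]),Rt))
s=snap("wrist");W=cloud(s)
o=robot.get_obs();L=(W-o["position"])@R.from_quat(o["tool_rot"]).as_matrix()*1000
for a in range(33,53,4):
    g=L[(abs(L[...,1])<6)&(abs(L[...,2])<6)&(L[...,0]>a)&(L[...,0]<=a+4)]
    if len(g)>3:print(a,len(g),np.percentile(g,[3,97],axis=0).round(1).tolist())
# brass in eyelet frame re-measure
m=mask(s[0],"brass");m[290:]=0;m[:,:280]=0;m[:,360:]=0
Q=(W[m]-E0)@np.c_[ex,ey,nn]*1000;Q=Q[abs(Q[:,2])<4]
print(np.percentile(Q,[1,50,99],axis=0).round(1))
```

```text
t 6.275 TCP eye mm [ 0.6  1.5 66.7] rot err [0.003 0.003 0.001] F eye [-0.4  0.1 -1.1] grip 0.015
(array([ 0.77405024, -0.05468748, -0.12848273]), array([0.0025296 , 0.0031569 , 0.00055092]))
37 16 [[37.3, 1.8, -1.6], [40.7, 2.8, 3.2]]
41 18 [[41.2, 0.9, -2.3], [44.7, 2.8, 3.9]]
45 20 [[45.3, 0.8, -2.6], [48.8, 2.8, 3.5]]
[[-15.  -11.7  -2.9]
 [ -2.9   5.1  -0.1]
 [ 14.2  14.2   1.5]]
```

>>> arm_command(
  plan=[
    [0.2,-0.1,-0.15,0,0,0,1],
    [0.8,0,0,0,0,0,1],
    [0.4,0,0,0,0,0,1],
    [0,0,0,0,0,0,1],
  ],
)

```text
time: 6.82
position: [0.5035, 0.0669, 0.1808]
tool_rot: [0.264, 0.654, 0.099, 0.702]
ft_force: [-1.4, 0.4, -0.7]
grip_width: 0.0155
```

Run:
```python
from h import *
st(); print(goto(rel([-.9,.5,45]),Rt))
```

```text
t 6.825 TCP eye mm [-0.5  0.  52.3] rot err [0.001 0.004 0.   ] F eye [-1.4 -0.3 -0.6] grip 0.0155
(array([ 0.73195171,  0.04778843, -0.04040606]), array([0.00128042, 0.00444589, 0.00039098]))
```

>>> arm_command(
  plan=[
    [0.5,0.03,-0.03,0,0,0,1],
    [0.5,0,0,0,0,0,1],
    [0,0,0,0,0,0,1],
  ],
)

```text
time: 7.2
position: [0.5043, 0.0726, 0.1715]
tool_rot: [0.264, 0.655, 0.099, 0.701]
ft_force: [-0.1, 0.4, 0.1]
grip_width: 0.0152
```

Run:
```python
from h import *
st()
```

```text
t 7.2 TCP eye mm [-1.1  0.4 41.4] rot err [0.001 0.003 0.   ] F eye [-0.2  0.4 -0.1] grip 0.0152
```

The tip has entered without force. I'll continue down towards the bar.

>>> arm_command(
  plan=[
    [0.4,0,0,0,0,0,1],
    [0.4,0,0,0,0,0,1],
    [0.2,0,0,0,0,0,1],
    [0.2,0,0,0,0,0,1],
    [0,0,0,0,0,0,1],
  ],
)

```text
time: 7.82
position: [0.5061, 0.078, 0.1616]
tool_rot: [0.263, 0.654, 0.099, 0.702]
ft_force: [-2.7, -2.4, 3.7]
grip_width: 0.0155
```

Run:
```python
from h import *
st()
```

```text
t 7.825 TCP eye mm [-0.7  0.4 30. ] rot err [0.003 0.004 0.001] F eye [-2.  -0.7  4.7] grip 0.0155
```

The pin is resting on the bar: 4.7 N with the TCP at 30.0 mm, against 29.5 mm predicted. I'll release it, retreat and go over the post.

>>> arm_command(
  plan=[
    [0,0,0,0,0,0,4.5],
    [0,0,0,0,0,0,4.5],
    [0,0,0,0,0,0,4.5],
    [-2,0,0,0,0,0,4.5],
    [-2.5,0,0,0,0,0,4.5],
    [0,4,0,0,0,0,4.5],
    [0,4,0,0,0,0,4.5],
    [0,3.5,0,0,0,0,4.5],
    [0,0,0,0,0,0,4.5],
  ],
)

```text
time: 8.95
position: [0.5262, 0.1545, 0.2603]
tool_rot: [0.265, 0.654, 0.098, 0.702]
ft_force: [-0.2, -0.1, -0.0]
grip_width: 0.0449
```

Run:
```python
from h import *
st(); print(goto(rel([-.7,126.7,6]),Rt))
for n in("wrist","top"):
    s=snap(n,f"pics/{n}6.png"); W=cloud(s); F=(W-E0)@np.c_[ex,ey,nn]*1000
    g=F[(abs(F[...,0])<25)&(F[...,1]>95)&(F[...,1]<165)&(F[...,2]>8)&(F[...,2]<45)]
    if len(g): print(n,"post",len(g),np.percentile(g,[2,50,98],axis=0).round(1).tolist())
    m=mask(s[0],"red"); g=F[m&(abs(F[...,0])<30)&(abs(F[...,1])<30)]
    if len(g): print(n,"head",len(g),np.percentile(g,[2,50,98],axis=0).round(1).tolist())
```

```text
t 8.95 TCP eye mm [  0.5 118.2  75.9] rot err [-0.     0.006 -0.001] F eye [-0.1 -0.2  0.1] grip 0.0449
(array([ 6.99231332,  0.84697767, -0.1617618 ]), array([-0.00042619,  0.00630601, -0.00080517]))
wrist post 561 [[-6.6, 121.3, 10.1], [-0.3, 129.9, 38.6], [5.9, 133.6, 40.6]]
top post 56 [[-6.5, 124.0, 8.7], [-0.5, 131.9, 37.1], [6.3, 135.1, 42.3]]
```

>>> arm_command(
  plan=[
    [0,0.85,-0.13,0,0.006,0,4.5],
    [3,0,0,0,0,0,4.5],
    [3,0,0,0,0,0,4.5],
    [0.7,0,0,0,0,0,4.5],
    [0,0,0,0,0,0,4.5],
  ],
  grip_force=20,
)

```text
time: 9.68
position: [0.5343, 0.1908, 0.2021]
tool_rot: [0.268, 0.657, 0.095, 0.698]
ft_force: [0.4, 1.0, 1.2]
grip_width: 0.045
```

Run:
```python
from h import *
st(); print(goto(rel([-.7,127,6]),Rt))
s=snap("top");W=cloud(s); F=(W-E0)@np.c_[ex,ey,nn]*1000
m=mask(s[0],"red"); g=F[m&(abs(F[...,0])<30)&(abs(F[...,1])<30)]
if len(g): print("head",len(g),np.percentile(g,[2,50,98],axis=0).round(1).tolist())
```

```text
t 9.675 TCP eye mm [ -0.4 121.2   6.9] rot err [-0.012 -0.002  0.001] F eye [0.1 1.5 0.5] grip 0.045
(array([ 0.09024049,  0.57488017, -0.03661038]), array([-0.01159217, -0.00237868,  0.00098891]))
```

>>> arm_command(
  plan=[
    [0,0.57,-0.03,-0.01,0,0,4.5],
    [0,0,0,0,0,0,1],
    [0,0,0,0,0,0,1],
    [0,0,0,0,0,0,1],
    [0,0,0,0,0,0,1],
  ],
  grip_force=20,
)

```text
time: 10.35
position: [0.5342, 0.1955, 0.2077]
tool_rot: [0.264, 0.657, 0.1, 0.699]
ft_force: [-7.6, 0.2, 5.1]
grip_width: 0.0143
```

Run:
```python
from h import *
st()
s=snap("scene","pics/s7.png");W=cloud(s); F=(W-E0)@np.c_[ex,ey,nn]*1000
m=mask(s[0],"red"); g=F[m&(abs(F[...,0])<30)&(abs(F[...,1])<30)]
print("scene head",len(g))
if len(g): print(np.percentile(g,[2,50,98],axis=0).round(1).tolist())
print(proj(s,rel([0,0,40])),s[1][tuple(proj(s,rel([0,0,40]))[0].astype(int)[::-1])],np.linalg.norm(s[4][:3,3]-E0))
```

```text
t 10.35 TCP eye mm [ -1.7 128.    9.5] rot err [ 0.    -0.003 -0.   ] F eye [-7.4  1.1  5.2] grip 0.0143
scene head 32
[[-9.4, -12.4, 51.9], [-3.3, -6.1, 55.7], [2.6, 1.6, 58.3]]
[[295.35170498 222.72571711]] 1.1259017 1.1818612189444155
```

The post is gripped. The scene camera sees the pin head's top at about 56 mm, so it is still standing on the bar. I'll push up the slope in small rows.

>>> arm_command(
  plan=[
    [0,0.3,-0.05,0,0,0,1],
    [0,0.3,-0.03,0,0,0,1],
    [0,0.3,0,0,0,0,1],
    [0,0.3,0,0,0,0,1],
    [0,0.3,0,0,0,0,1],
    [0,0.3,0,0,0,0,1],
  ],
)

```text
time: 11.15
position: [0.5369, 0.2083, 0.2154]
tool_rot: [0.262, 0.657, 0.097, 0.7]
ft_force: [-2.0, -4.7, 0.1]
grip_width: 0.0133
```

```bash
cat >> h.py <<'E'
def head(cam="scene"):
    s=snap(cam);W=cloud(s); F=(W-E0)@np.c_[ex,ey,nn]*1000
    m=mask(s[0],"red"); g=F[m&(abs(F[...,0])<30)&(abs(F[...,1])<30)&(F[...,2]>0)]
    print(cam,"head",len(g),np.percentile(g,[2,50,98],axis=0).round(1).tolist() if len(g) else "")
E
python3 - <<'E'
from h import *
st();head()
E
```

```text
t 11.15 TCP eye mm [ -2.1 143.2   9.6] rot err [ 0.001 -0.002  0.007] F eye [-0.8 -4.3  2.6] grip 0.0133
scene head 32 [[-9.2, -13.2, 51.4], [-3.0, -5.1, 55.7], [2.6, 1.7, 58.9]]
```

>>> arm_command(
  plan=[
    [0,0.3,0,0,0,0,1],
    [0,0.3,0,0,0,0,1],
    [0,0.3,0,0,0,0,1],
    [0,0.2,0,0,0,0,1],
    [0,0.2,0,0,0,0,1],
    [0,0.2,0,0,0,0,1],
  ],
)

```text
time: 11.95
position: [0.5403, 0.2221, 0.2236]
tool_rot: [0.262, 0.657, 0.097, 0.7]
ft_force: [-1.0, -4.5, -1.4]
grip_width: 0.0137
```

Run:
```python
from h import *
st();head()
```

```text
t 11.95 TCP eye mm [ -2.1 159.6   9.6] rot err [ 0.001 -0.002  0.007] F eye [ 0.1 -4.7  1.1] grip 0.0137
scene head 31 [[-9.4, -13.1, 52.5], [-3.0, -6.2, 56.0], [2.5, 0.6, 59.5]]
```

Moved 31.6 mm so far. I'll go on in 2 mm rows, watching both force and pin height.

>>> arm_command(
  plan=[
    [0,0.2,0,0,0,0,1],
    [0,0.2,0,0,0,0,1],
    [0,0.2,0,0,0,0,1],
  ],
)

```text
time: 12.38
position: [0.5417, 0.2276, 0.2269]
tool_rot: [0.262, 0.657, 0.097, 0.7]
ft_force: [-0.8, -4.5, -0.6]
grip_width: 0.0138
```

Run:
```python
from h import *
st();head()
```

```text
t 12.375 TCP eye mm [ -2.1 166.1   9.6] rot err [ 0.001 -0.002  0.006] F eye [ 0.3 -4.3  1.8] grip 0.0138
scene head 30 [[-8.6, -8.6, 34.3], [-2.5, -2.4, 39.0], [3.9, 6.0, 42.6]]
```

The pin dropped: the head top went from 56 to 39 mm (38 mm means home), with 38 mm of arm travel. I'll release the post, retreat and go back over the pin to press it.

>>> arm_command(
  plan=[
    [0,0,0,0,0,0,4.5],
    [0,0,0,0,0,0,4.5],
    [0,0,0,0,0,0,4.5],
    [-3,0,0,0,0,0,4.5],
    [-3,0,0,0,0,0,4.5],
    [0,0,0,0,0,0,4.5],
    [0,-4,0,0,0,0,2],
    [0,-4,0,0,0,0,0],
    [0,-4,0,0,0,0,0],
    [0,-3.5,0,0,0,0,0],
    [0,0,0,0,0,0,0],
  ],
)

```text
time: 13.8
position: [0.5012, 0.0715, 0.1988]
tool_rot: [0.265, 0.658, 0.102, 0.698]
ft_force: [0.8, 0.5, -0.1]
grip_width: 0.0046
```

Run:
```python
from h import *
st();head();head("wrist");print(goto(rel([-.7,0,50]),Rt))
s=snap("wrist");W=cloud(s);F=(W-E0)@np.c_[ex,ey,nn]*1000
g=F[(abs(F[...,0])<25)&(F[...,1]>130)&(F[...,1]<200)&(F[...,2]>8)&(F[...,2]<45)]
if len(g): print("post",len(g),np.percentile(g,[2,50,98],axis=0).round(1).tolist())
```

```text
t 13.8 TCP eye mm [-3.9 12.5 65.9] rot err [ 0.001 -0.007 -0.004] F eye [ 0.6  0.5 -0.4] grip 0.0046
scene head 33 [[-8.6, -10.1, 31.6], [-2.1, -4.5, 38.9], [3.5, 6.8, 42.5]]
wrist head 221 [[-5.3, -1.5, 7.6], [-2.0, 5.3, 25.7], [4.4, 6.5, 39.3]]
(array([ 1.62062114, -1.4470815 ,  0.30553499]), array([ 0.00455644, -0.00635011, -0.00414144]))
post 605 [[-6.9, 158.1, 8.8], [-0.5, 159.3, 24.8], [6.1, 164.3, 39.1]]
```

>>> arm_command(
  plan=[
    [0,-1.4,0.31,0.004,-0.006,-0.004,0],
    [0,0,0,0,0,0,0],
    [1,0,0,0,0,0,0],
    [0.8,0,0,0,0,0,0],
    [0,0,0,0,0,0,0],
  ],
)

```text
time: 14.58
position: [0.5049, 0.0717, 0.1774]
tool_rot: [0.262, 0.655, 0.101, 0.701]
ft_force: [0.6, 0.5, 0.4]
grip_width: 0.0008
```

Run:
```python
from h import *
st()
```

```text
t 14.575 TCP eye mm [-0.3  2.7 46.9] rot err [0.007 0.001 0.   ] F eye [0.4 0.7 0. ] grip 0.0008
```

>>> arm_command(
  plan=[
    [0,-0.35,0,0,0,0,0],
    [0.5,0,0,0,0,0,0],
    [0.4,0,0,0,0,0,0],
    [0.3,0,0,0,0,0,0],
    [0.3,0,0,0,0,0,0],
  ],
)

```text
time: 15.2
position: [0.5068, 0.0731, 0.1693]
tool_rot: [0.26, 0.654, 0.104, 0.703]
ft_force: [-12.1, -14.9, 27.2]
grip_width: 0.0005
```

Run:
```python
from h import *
st();head()
```

```text
t 15.2 TCP eye mm [ 1.2  0.2 38.9] rot err [ 0.015  0.004 -0.001] F eye [-8.2 -1.5 32.2] grip 0.0005
scene head 13 [[-7.5, -8.7, 18.9], [-1.5, -7.6, 26.4], [3.4, -3.2, 33.6]]
```

>>> arm_command(
  plan=[
    [0.3,0,0,0,0,0,0],
    [0.35,0,0,0,0,0,0],
    [0.35,0,0,0,0,0,0],
  ],
)

```text
time: 15.62
position: [0.5069, 0.0731, 0.1693]
tool_rot: [0.256, 0.652, 0.106, 0.705]
ft_force: [-12.9, -16.2, 30.5]
grip_width: 0.0001
```

Run:
```python
from h import *
st()
```

```text
t 15.625 TCP eye mm [ 1.2  0.2 38.9] rot err [0.024 0.006 0.001] F eye [-8.7 -1.  35.8] grip 0.0001
```

It is solid at 36 N, with no further movement. I'll back off and inspect the seat.

>>> arm_command(
  plan=[
    [-2,0,0,0,0,0,0],
    [-3,0,0,0.02,0,0,0],
    [0,-4,0,0,0,0,0],
    [0,-3,0,0,0,0,0],
    [0,0,0,0,0,0,0],
  ],
)

```text
time: 16.25
position: [0.4869, -0.0133, 0.1799]
tool_rot: [0.262, 0.652, 0.099, 0.705]
ft_force: [-0.1, 0.2, 0.0]
grip_width: 0.0005
```

Run:
```python
from h import *
st();head()
s=snap("wrist","pics/w8.png");W=cloud(s);F=(W-E0)@np.c_[ex,ey,nn]*1000
m=mask(s[0],"red");g=F[m&(abs(F[...,0])<30)&(abs(F[...,1])<30)];print("head",np.percentile(g,[2,50,98],axis=0).round(1).tolist())
b=mask(s[0],"brass");g=F[b&(abs(F[...,0])<18)&(abs(F[...,1])<18)&(abs(F[...,2])<5)];print("brass z",np.median(g[:,2]))
r=np.hypot(F[...,0],F[...,1]); g=F[(r>8.8)&(r<11.5)&(F[...,2]>-3)&(F[...,2]<9)];print("collar top z",np.percentile(g[:,2],[5,50,95]).round(2),len(g))
for q in range(4):
    a=np.arctan2(g[:,1],g[:,0]); k=abs((a-q*np.pi/2+np.pi)%(2*np.pi)-np.pi)<.7
    if k.sum():print(q*90,k.sum(),np.median(g[k,2]).round(2))
c=proj(s,rel([0,0,15]))[0];x,y=c.astype(int);cv2.imwrite("pics/w8c.png",cv2.resize(s[0][max(0,y-60):y+60,x-70:x+70],None,fx=5,fy=5,interpolation=cv2.INTER_CUBIC));print(c)
```

```text
t 16.25 TCP eye mm [  2.6 -71.3  92.4] rot err [0.006 0.012 0.002] F eye [-0.1  0.2 -0.1] grip 0.0005
scene head 0 
head [[-7.9, -8.7, 34.7], [-0.5, -1.3, 37.7], [6.5, 5.4, 39.1]]
brass z -0.11569808853135316
collar top z [-0.49  3.73  4.96] 212
0 66 3.65
90 67 3.24
180 36 4.25
270 21 3.85
[312.06107872 154.24113229]
```

View pics/w8c.png

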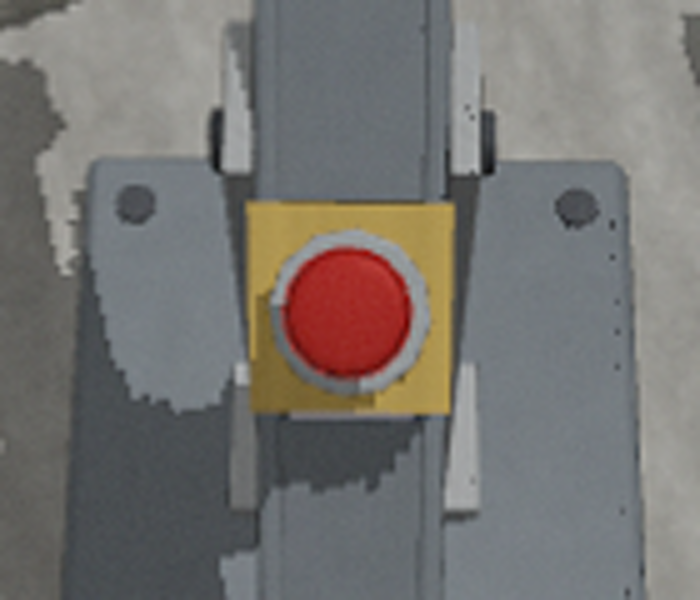

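The pin is seated. The head top is 37.8 mm and the collar top about 4 mm above the brass, level all round, with the gripper clear. I'll hand in.

```bash
python3 -c "
from h import *
print(workorder.hand_in())"
```

```text
the job is handed in; nothing more can be done
None
```

The magnifier's arm is locked: the pin is in the bar's hole and pressed home. The job was handed in at about 16 s on the robot's clock.

**What I did**
- I took the pin from the blue block and stood it in the eyelet, where it rested on the bar.
- I pushed the arm about 38 mm up the slope by the white post until the pin dropped in; its head top fell from about 56 mm to 39 mm above the brass.
- I let go of the post, pressed the pin with shut fingers to about 36 N until it no longer moved, then backed the gripper off.

**Last checks**
- **Seating:** the head top is about 37.8 mm above the brass (38 mm expected). The collar top is 3.2 to 4.3 mm up round its rim (4 mm expected, within the depth noise).
- **Clear of the work:** the force reading was about 0 N with the gripper well away from the pin and post.
- **Failed or not checked:** the last scene-camera check found no head, so seating rests on the wrist camera alone. I never touched the bystanders, but I did not measure them again at the end.

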